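# Check two pulleys in the narrowing thickness rack

### The job

The two plain beech pulleys standing in the cradle are to be checked for thickness: move the thicker one into the widest slot of the gauge rack and then the thinner one into the narrowest slot, on edge as they stand. Push each gently down onto the sprung stop hidden in its slot, whose height is not known, and hold it there for half a second with a steady push of about 13 N: under 8 N does not check it and over 25 N ruins the rack. Let go and leave both standing in their slots, and do not disturb the pink-banded pulley in the middle slot or the things lying about.

Things in the scene. Friction and masses are not known exactly. Their poses are not given: they have to be found in the camera images.
- rack: Fixed light wooden gauge rack, 80 (x) x 230 (y) x 45 (z) mm, origin at the centre of its underside. Three upright slots in its top in a row along its y axis, 70 mm apart: 24 mm wide at y = +70 mm, 21 mm at y = 0 (holds the pink-banded pulley), 18 mm at y = -70 mm. Each slot is 50 mm long along the rack's x, its narrow width is along the rack's y, and its mouth has a 2 mm chamfer.
- stop_wide: The stop unit of the widest (24 mm) slot. Its origin is fixed at the centre of that slot's mouth, level with the rack's top; axes as the rack's. Inside the slot is a flat red spring pad whose top, at rest, lies somewhere between 10 and 19 mm below the mouth (hand-set, differs each time, not reported). It yields by about 1 mm per 5 N and goes solid after 8 mm.
- stop_thin: The same for the narrowest (18 mm) slot: origin at the centre of its mouth, level with the rack's top; pad top at rest 10 to 19 mm below, unknown, set separately from the other.
- cradle: Fixed low brown wooden cradle, 66 (x) x 124 (y) mm, origin at the centre of its underside. Two pockets at y = +36.5 and -36.5 mm hold one pulley each, either in either, on edge with the axle line roughly along the cradle's y, touching a front and a back bar; rails 18 mm high stand beside each pulley and no part of it is higher. A fixed chest of drawers, 205 mm high, stands on the right of the cradle.
- wheel_d_center (a point): Centre of the thicker plain beech pulley: 42 mm diameter, 22 mm thick, about 33 g. z is its axle line (level at the start). Both faces are flat: grip across the thickness, from above. To keep the fingertips out of the rack while it is pressed down, hold only the part that is 5 mm or more above its centre; about 15 mm of its height is left to hold.
- wheel_a_center (a point): Centre of the thinner plain beech pulley: 43 mm diameter, 16 mm thick, about 34 g; axes and grip as for the thicker one.
- wheel_b_center (a point): Centre of the pink-banded pulley, 46 mm diameter, 19 mm thick, standing in the middle slot, its top about 32 mm above the rack's top. Bystander.
- tape_roll: Bystander: black tape roll, 92 mm across, 50 mm high, loose; origin at the centre of its underside.
- screwdriver: Bystander: grey and orange screwdriver, 124 mm long, loose; origin under its middle.
- motor: Bystander: small grey motor on a wooden block, 18 x 47 x 35 mm, loose; origin under its middle.
- snips_teal: Bystander: teal-handled snips, 110 mm long, 9 mm high, loose; origin under their middle.
There are look-alikes about, which are no part of the job. What is shaped like the part that bears wheel_a_center but green or red is not meant.

How it is judged:
By the outcome, as a careful person would: the job done as asked, in the order asked, and still so for the second after the job is handed in, with the robot touching nothing.
It also fails if it takes over 67 s, if anything falls off the work surface, if the arm or the gripper's body presses on something with over 40 N, if the wrist force passes 120 N, or if a joint passes its speed limit or range.

### The arm

A 6-joint arm with a two-finger parallel gripper is mounted at the origin on the work surface; the furniture and walls round the work are solid. World frame = base frame: x ahead of the robot, y to its left, z up, the work surface at z = 0. Lengths are in mm, angles in rad, forces in N, time in s.
With the tool pointing down it reaches from about 350 to 925 mm from the base axis. Payload 6.4 kg.
Tool frame: the origin (TCP) lies midway between the tips of the shut fingers; the grasp point (between the pads) lies 19 mm behind it (ctrl.grip_point_offset is the distance from the TCP to the grasp point, in mm); z points along the fingers, y is the line along which they close (so a half turn about z gives the same grasp; the last joint's range is limited). The gripper opens to 85 mm and grips with 20 to 120 N. Pads are 22 mm wide; open, the fingers measure 114 mm over their backs; the gripper's body (76 mm by 85 mm) begins 54 mm behind the grasp point. The pads swing forward as they close: fully open they stand 13 mm farther back than shut.
Start: joints at [1.064, 0.245, 1.558, -0, 1.339, -0.174], TCP at [212.346, 614.348, 231.29] pointing down, gripper open.
Joint ranges: [-3.13, 3.13], [-1.02, 2.26], [0.13, 2.54], [-0.95, 4.09], [0.21, 2.88], [-2.74, 2.74]. Speed limits (rad/s): [2.57, 2.57, 3.14, 3.14, 3.14, 3.14].

### API

Orientations are given as a rotation vector (axis times angle).
In Python, from station import ctrl gives the robot as it stands.
- The arm moves only by the tool send_rows, never from a script. Its argument "targets" is a list of rows, each a list of 5 numbers: the shift along the tool's x, y, z in mm, then the turn about the tool's z in rad, then the closure in counts, from 0 (fully open) to 255 (shut). In form: [[dx, dy, dz, yaw, jaw], ...]. A call has 1 to 20 rows; each row is the pose to reach, as a shift and turn from the pose commanded when the call began, along the tool's axes at that moment; what a row does not reach only later rows make up. A row lasts 1/8 s, in which the tool goes at most 62.5 mm and 10.7 degrees, less where a joint would pass 70% of its speed; a pose out of reach is approached as far as the arm can. A call with a gripper value outside its range is refused whole. The fingers move at their own pace and stop on an object; the grip force is fixed at half the most. Time passes only in rows, so rows that repeat a pose let the fingers close. It gives the time, the measured TCP pose, the force, the opening and the grip force at its end, in the units of the state.
- ctrl.observe(): the state, without advancing time (a new reading comes with each control period).
- ctrl.camera(name): name is "scene" or "top" or "wrist"; returns the picture (400x640x3 uint8, blue, green, red); there is no depth.
- ctrl.camera_info(name): a dict with "mtx" (3x3 intrinsics, pixels), "extrinsics" (4x4, takes a point from camera to world coordinates). Camera axes: x right, y up, looking along -z (the intrinsics and any distortion apply to the point x, -y, -z); pixel columns grow to the right and rows downward; lengths in mm; the calibration is good to about 2 mm. A picture is of the moment at which its call begins: read the wrist's pose just before it. camera_info takes no time and is no camera call; for the wrist camera it gives the pose at the moment of the call.
- ctrl.close_job(): hands the job in; it is judged then, once.
The state is a dict: "time_s": time; "qpos": joint angles; "joint_vel": joint speeds; "joint_torque": joint torques, N m; "eef_pos": TCP position; "orientation": TCP orientation; "force": force on the tool from outside, world axes, zero at the start; "wrist_torque": the same for the moment, N m; "width": finger opening in mm; "grasp_force": force on a finger pad.
Only numpy, scipy, OpenCV 4.12 (cv2) and the standard library are available. Lean on these libraries where they do the work, as an engineer would, in place of code of your own. Each camera call takes 0.05 s, during which the arm holds its last target. There are 200 camera calls.

## Working session

There is one attempt and no reset: what is moved stays moved. The work goes in short steps, Python scripts to look and compute and a tool call to move; the robot and the scene stay as the last step left them, time stands still between calls to the robot, and variables do not carry over. Pictures are saved under pics/ and viewed, at most 13 in all, crops included, and the job is handed in when it is done.

Besides the shell and the picture viewer there is one more tool, called after "Request:" as name([rows], argument=value, ...), one row to a line, values as JSON. send_rows: Moves the arm, as the interface text tells. Its arguments: {"type":"object","properties":{"targets":{"type":"array","items":{"type":"array","items":{"type":"number"}}}},"required":["targets"]}

```bash
mkdir -p pics
cat > h.py <<'E'
import numpy as np,cv2
from station import ctrl
from scipy.spatial.transform import Rotation as R
def ray(ci,px):
    K=np.array(ci["mtx"],float);E=np.array(ci["extrinsics"],float)
    d=np.linalg.inv(K)@np.array([px[0],px[1],1.]);d=np.array([d[0],-d[1],-d[2]])
    return E[:3,3],E[:3,:3]@d
def onz(ci,px,z):
    o,d=ray(ci,px);return o+d*(z-o[2])/d[2]
def proj(ci,p):
    K=np.array(ci["mtx"],float);E=np.array(ci["extrinsics"],float)
    c=E[:3,:3].T@(np.array(p,float)-E[:3,3]);u=K@np.array([c[0],-c[1],-c[2]]);return u[:2]/u[2]
E
python3 - <<'E'
from h import *
for n in("scene","top"):
    im=ctrl.camera(n);cv2.imwrite(f"pics/{n}.png",im);ci=ctrl.camera_info(n)
    print(n,{k:(np.round(v,3).tolist() if not isinstance(v,str) else v) for k,v in ci.items()})
s=ctrl.observe();print({k:np.round(v,3).tolist() for k,v in s.items()},ctrl.grip_point_offset)
E
```

```text
scene {'mtx': [[417.594, 0.0, 322.411], [0.0, 417.594, 196.64], [0.0, 0.0, 1.0]], 'extrinsics': [[0.732, 0.482, -0.482, -81.779], [-0.682, 0.511, -0.524, -420.425], [-0.006, 0.712, 0.702, 818.14], [0.0, 0.0, 0.0, 1.0]]}
top {'mtx': [[472.925, 0.0, 315.649], [0.0, 472.925, 195.202], [0.0, 0.0, 1.0]], 'extrinsics': [[0.0, 0.99, -0.139, 248.774], [-1.0, 0.0, -0.001, 121.704], [-0.001, 0.139, 0.99, 1469.617], [0.0, 0.0, 0.0, 1.0]]}
{'time_s': 0.1, 'qpos': [1.064, 0.246, 1.559, 0.0, 1.339, -0.174], 'joint_vel': [0.001, -0.002, -0.006, 0.001, 0.002, -0.0], 'joint_torque': [-0.001, -43.067, -32.713, -0.0, 0.003, 0.0], 'eef_pos': [212.072, 613.887, 230.259], 'orientation': [-0.52, -3.098, 0.003], 'force': [0.716, 0.086, 0.099], 'wrist_torque': [-0.014, -0.009, 0.002], 'grasp_force': 0.0, 'width': 85.47} 18.700000000000003
```

View pics/top.png

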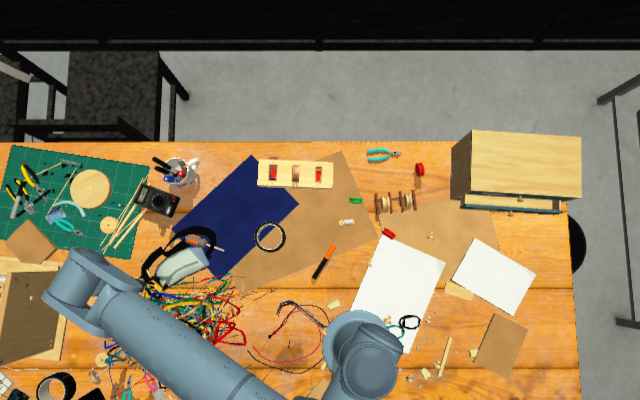

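View pics/scene.png

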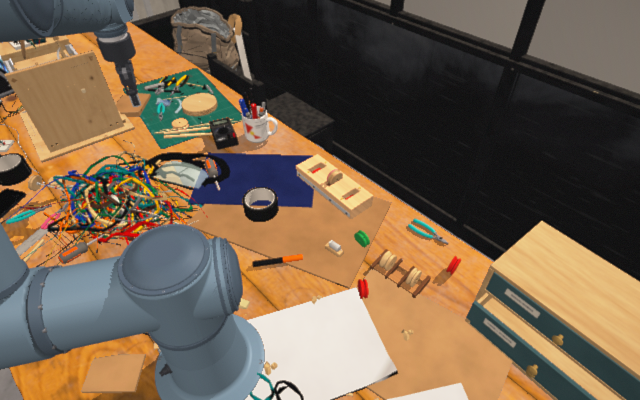

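The top view shows the rack at px (295,173), with red pads at (273,173) and (319,173). The cradle is at (396,202), with the chest to its right. The scene view shows the same at (335,185) and (397,270). I'll enlarge both places.

Run:
```python
from h import *
t=cv2.imread("pics/top.png");s=cv2.imread("pics/scene.png")
f=lambda im,x,y,w,h,k:cv2.resize(im[y:y+h,x:x+w],None,fx=k,fy=k,interpolation=cv2.INTER_CUBIC)
A=np.hstack([f(t,250,150,100,50,4),f(t,350,177,100,50,4)])
B=np.hstack([f(s,290,145,100,75,4),f(s,350,240,100,75,4)])
cv2.imwrite("pics/c1.png",np.vstack([A,B]))
ci=ctrl.camera_info("top")
for px,z in(((258,160),45),((333,160),45),((333,188),45),((258,188),45),((273,173),30),((319,173),30),((386,203),20),((407,202),20)):print(px,onz(ci,px,z).round(1))
```

```text
(258, 160) [558.4 300.6  45. ]
(333, 160) [558.4  70.   45. ]
(333, 188) [471.3  70.5  45. ]
(258, 188) [471.3 299.1  45. ]
(273, 173) [520.6 255.4  30. ]
(319, 173) [520.6 113.   30. ]
(386, 203) [428.4 -93.8  20. ]
(407, 202) [ 431.5 -158.7   20. ]
```

View pics/c1.png

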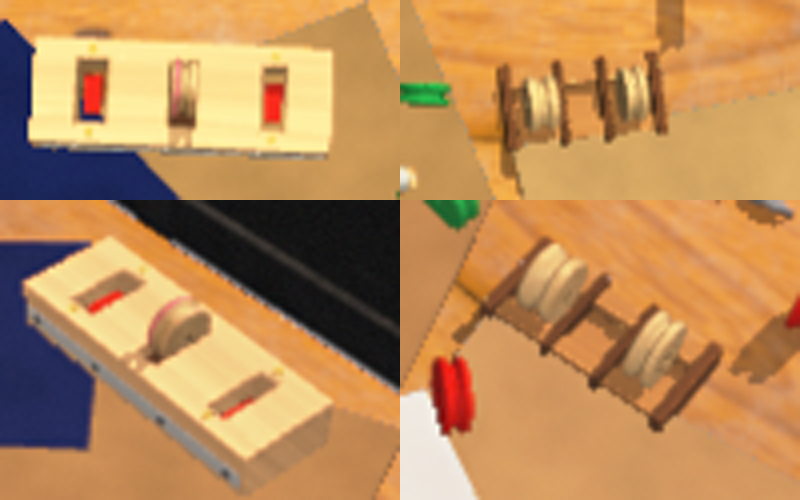

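Crop: the wide slot is the left one (px ~273,173) and the rack's yaw is about -2.5°. The cradle's yaw is about +8°, and its left pulley looks the thicker. Next I move above the cradle to get a wrist view.

Request:
send_rows([
  [-446,-623,0,-0.466,0],
  [-446,-623,0,-0.466,0],
  [-446,-623,0,-0.466,0],
  [-446,-623,0,-0.466,0],
  [-446,-623,0,-0.466,0],
  [-446,-623,0,-0.466,0],
  [-446,-623,0,-0.466,0],
  [-446,-623,0,-0.466,0],
  [-446,-623,0,-0.466,0],
  [-446,-623,0,-0.466,0],
  [-446,-623,0,-0.466,0],
  [-446,-623,0,-0.466,0],
  [-446,-623,0,-0.466,0],
  [-446,-623,0,-0.466,0],
  [-446,-623,0,-0.466,0],
  [-446,-623,0,-0.466,0],
  [-446,-623,0,-0.466,0],
])

```text
time_s: 2.22
eef_pos: [430.3, -119.2, 231.4]
orientation: [-0.212, 3.134, -0.0]
force: [0.3, 0.4, -0.3]
width: 85.3
grasp_force: 0.0
```

Run:
```python
from h import *
s=ctrl.observe();print({k:np.round(s[k],3).tolist() for k in("time_s","qpos","eef_pos","orientation","force","joint_vel")})
ci=ctrl.camera_info("wrist");im=ctrl.camera("wrist");cv2.imwrite("pics/w1.png",im);np.savez("w1.npz",mtx=ci["mtx"],extrinsics=ci["extrinsics"])
print(np.round(ci["mtx"],1).tolist(),np.round(ci["extrinsics"],3).tolist())
```

```text
{'time_s': 2.225, 'qpos': [-0.525, -0.257, 2.058, 0.0, 1.341, -2.231], 'eef_pos': [430.313, -119.246, 231.4], 'orientation': [-0.212, 3.134, -0.0], 'force': [0.3, 0.36, -0.311], 'joint_vel': [-0.009, 0.005, -0.003, -0.002, -0.001, -0.002]}
[[284.5, 0.0, 320.7], [0.0, 284.5, 197.6], [0.0, 0.0, 1.0]] [[-0.133, -0.955, -0.267, 362.603], [0.991, -0.128, -0.035, -128.577], [-0.001, -0.269, 0.963, 373.765], [0.0, 0.0, 0.0, 1.0]]
```

View pics/w1.png

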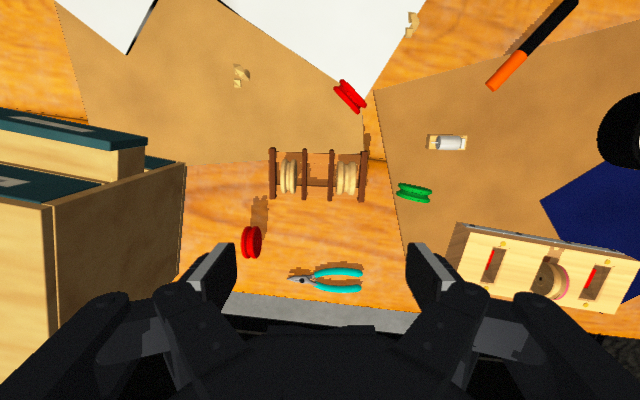

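The wrist view shows the cradle at px (317,175), with pulleys at (288,176) and (347,178). The rack lies at the right with its slots at (494,264) and (595,282). The chest edge is at the left, about column 185.

Run:
```python
from h import *
im=cv2.imread("pics/w1.png");ci=dict(np.load("w1.npz"))
c=im[140:212,262:372];cv2.imwrite("pics/c2.png",cv2.resize(c,None,fx=7,fy=7,interpolation=cv2.INTER_CUBIC))
for px,z in(((185,165),0),((187,165),205),((145,140),100),((52,205),205)):print("chest",px,z,onz(ci,px,z).round(0))
# pulleys: bright, low saturation beech
h=cv2.cvtColor(im,cv2.COLOR_BGR2HSV)
print("sample pulley",h[176,345],h[176,289],"table",h[215,320],"floor",h[176,320],"rail",h[176,333])
t=cv2.imread("pics/top.png");hh=cv2.cvtColor(t,cv2.COLOR_BGR2HSV)
cit=ctrl.camera_info("top")
for n,H,C,(x0,y0,x1,y1),z in(("wrist",h,ci,(262,140,372,212),36),("top",hh,cit,(370,185,420,220),36)):
    m=((H[...,2]>170)&(H[...,1]<105)).astype(np.uint8);q=np.zeros_like(m);q[y0:y1,x0:x1]=m[y0:y1,x0:x1]
    k,l,st,ce=cv2.connectedComponentsWithStats(q)
    for i in range(1,k):
        if st[i,4]>15:print(n,st[i],ce[i].round(1),onz(C,ce[i],z).round(1))
# rack slots: red pads in wrist
m=cv2.inRange(h,(0,150,120),(6,255,255))|cv2.inRange(h,(174,150,120),(180,255,255))
k,l,st,ce=cv2.connectedComponentsWithStats(m)
for i in range(1,k):
    if st[i,4]>30:print("red",st[i],ce[i].round(1),onz(ci,ce[i],30).round(1))
```

```text
chest (185, 165) 0 [ 446. -299.    0.]
chest (187, 165) 205 [ 400. -204.  205.]
chest (145, 140) 100 [ 405. -291.  100.]
chest (52, 205) 205 [ 436. -287.  205.]
sample pulley [ 19 136 229] [ 19 145 230] table [ 16 209 232] floor [ 15 196 226] rail [ 13 195 141]
red [334  80  33  34 519] [349.8  96.1] [334.2 -99.2  30. ]
red [241 226  16  32 357] [247.8 242.6] [ 531.3 -202.7   30. ]
red [485 250  10  20  54] [489.6 259.7] [513.1 119.   30. ]
red [561 267   7  21  40] [565.3 275.6] [522.5 227.8  30. ]
red [584 269  13  20  81] [590.  278.1] [521.7 262.5  30. ]
```

View pics/c2.png

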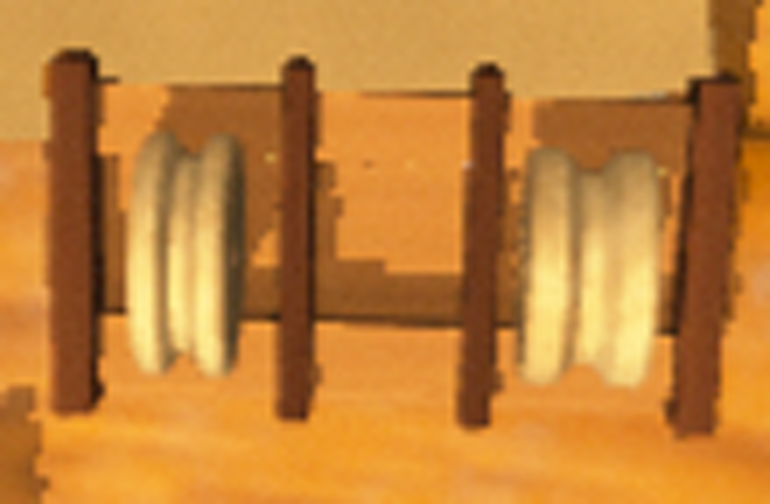

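Crop: the right pulley in the wrist view (cols 520–660, rows 148–387) is the thicker and the left one (128–243, 130–377) the thinner. Next I triangulate them and get the cradle's yaw.

Run:
```python
from h import *
ci=dict(np.load("w1.npz"));cit=ctrl.camera_info("top")
W=lambda x,y:(262+(x-3)/7,140+(y-3)/7)
T=lambda x,y:(350+(x-400-1.5)/4,177+(y-1.5)/4)
def tri(a,b):
    o1,d1=a;o2,d2=b;s=np.linalg.lstsq(np.c_[d1,-d2],o2-o1,rcond=None)[0]
    p,q=o1+s[0]*d1,o2+s[1]*d2;return (p+q)/2,np.linalg.norm(p-q)
w={"thick":W(588,268),"thin":W(186,254)};t={"thick":T(543,108),"thin":T(632,94)}
for k in w:
    print(k,tri(ray(ci,w[k]),ray(cit,t[k])),"wrist@23",onz(ci,w[k],23).round(1),"top@23",onz(cit,t[k],23).round(1))
    l,r={"thick":((521,268),(657,268)),"thin":((129,254),(241,254))}[k]
    print("  width",np.linalg.norm(onz(ci,W(*l),30)-onz(ci,W(*r),30)).round(1))
P=[onz(ci,W(*p),18)[:2] for p in((75,52),(298,60),(487,68),(715,82),(75,408),(295,417),(474,422),(693,430))]
P=np.array(P);print(P.round(1).tolist(),"centre",P.mean(0).round(1))
for i in range(4):
    d=P[i+4]-P[i];print("rail yaw",np.degrees(np.arctan2(d[1],d[0])).round(1))
for a,b in((0,3),(4,7)):
    d=P[b]-P[a];print("y-axis yaw",np.degrees(np.arctan2(-d[0],d[1])).round(1),np.linalg.norm(d).round(1))
```

```text
thick (array([425.68005888, -89.6218628 ,  38.05132928]), np.float64(3.0269119524346846)) wrist@23 [430.1 -88.2  23. ] top@23 [426.1 -91.4  23. ]
  width 23.9
thin (array([ 436.60790298, -159.76486604,   25.47018807]), np.float64(0.007079783612315295)) wrist@23 [ 437.1 -160.    23. ] top@23 [ 436.9 -160.2   23. ]
  width 19.7
[[404.7, -183.6], [400.8, -144.4], [397.8, -111.0], [394.8, -70.6], [469.9, -177.9], [466.1, -137.2], [462.7, -104.1], [458.8, -63.5]] centre [ 431.9 -124. ]
rail yaw 5.0
rail yaw 6.3
rail yaw 6.1
rail yaw 6.3
y-axis yaw 5.0 113.4
y-axis yaw 5.5 114.9
```

Request:
send_rows([
  [-2.4,30.7,40,0.034,110],
  [-2.4,30.7,80,0.034,110],
  [-2.4,30.7,120,0.034,110],
  [-2.4,30.7,150,0.034,110],
  [-2.4,30.7,150,0.034,110],
  [-2.4,30.7,150,0.034,110],
])

```text
time_s: 3.02
eef_pos: [429.6, -89.7, 82.6]
orientation: [-0.156, 3.136, -0.002]
force: [1.2, 0.4, 0.5]
width: 48.5
grasp_force: 0.0
```

Run:
```python
from h import *
s=ctrl.observe();print({k:np.round(s[k],3).tolist() for k in("time_s","eef_pos","orientation","force","width")})
ci=ctrl.camera_info("wrist");im=ctrl.camera("wrist");cv2.imwrite("pics/w2.png",im);np.savez("w2.npz",mtx=ci["mtx"],extrinsics=ci["extrinsics"])
g=s["eef_pos"]
print("tcp px",proj(ci,g),"thick ctr",proj(ci,(428.5,-88.5,23)))
```

```text
{'time_s': 3.025, 'eef_pos': [429.561, -89.719, 82.583], 'orientation': [-0.156, 3.136, -0.002], 'force': [1.203, 0.448, 0.525], 'width': 48.464}
tcp px [321.37593275 247.93020174] thick ctr [323.08947641 211.64632681]
```

View pics/w2.png

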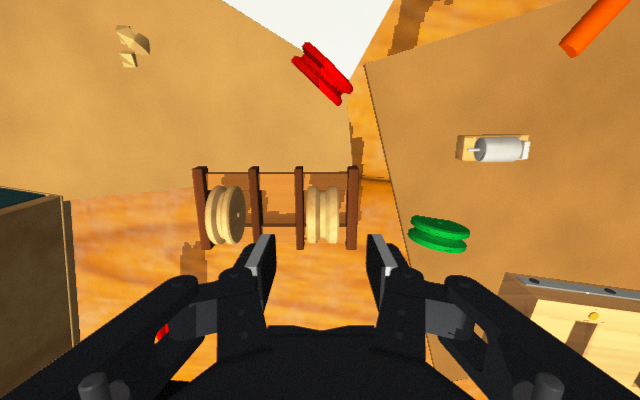

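The thick pulley is at px (322,214), within 3 px of the prediction. I descend and grip.

Request:
send_rows([
  [-0.8,0.5,25,0,110],
  [-0.8,0.5,45,0,110],
  [-0.8,0.5,52,0,110],
  [-0.8,0.5,52,0,150],
  [-0.8,0.5,52,0,255],
  [-0.8,0.5,52,0,255],
  [-0.8,0.5,52,0,255],
  [-0.8,0.5,52,0,255],
  [-0.8,0.5,52,0,255],
])

```text
time_s: 4.2
eef_pos: [430.4, -89.4, 30.4]
orientation: [-0.156, 3.136, -0.002]
force: [-0.3, 0.3, 5.9]
width: 20.9
grasp_force: 62.2
```

Request:
send_rows([
  [0,0,-30,0,255],
  [0,0,-80,0,255],
  [0,0,-130,0,255],
  [-120.4,334,-130,0.143,255],
  [-120.4,334,-130,0.143,255],
  [-120.4,334,-130,0.143,255],
  [-120.4,334,-130,0.143,255],
  [-120.4,334,-130,0.143,255],
  [-120.4,334,-130,0.143,255],
  [-120.4,334,-130,0.143,255],
  [-120.4,334,-130,0.143,255],
  [-120.4,334,-130,0.143,255],
  [-120.4,334,-130,0.143,255],
])

```text
time_s: 5.82
eef_pos: [516.1, 254.5, 159.3]
orientation: [-0.071, -3.141, 0.0]
force: [0.4, -0.4, -0.2]
width: 20.4
grasp_force: 61.5
```

Run:
```python
from h import *
s=ctrl.observe();print({k:np.round(s[k],3).tolist() for k in("time_s","eef_pos","orientation","force","width")})
ci=ctrl.camera_info("wrist");im=ctrl.camera("wrist");cv2.imwrite("pics/w3.png",im);np.savez("w3.npz",mtx=ci["mtx"],extrinsics=ci["extrinsics"],pos=s["eef_pos"],rv=s["orientation"])
cv2.imwrite("pics/c3.png",cv2.resize(im[90:290,190:590],None,fx=2,fy=2,interpolation=cv2.INTER_CUBIC))
```

```text
{'time_s': 5.825, 'eef_pos': [516.102, 254.496, 159.333], 'orientation': [-0.071, -3.141, 0.0], 'force': [0.437, -0.353, -0.189], 'width': 20.444}
```

View pics/c3.png

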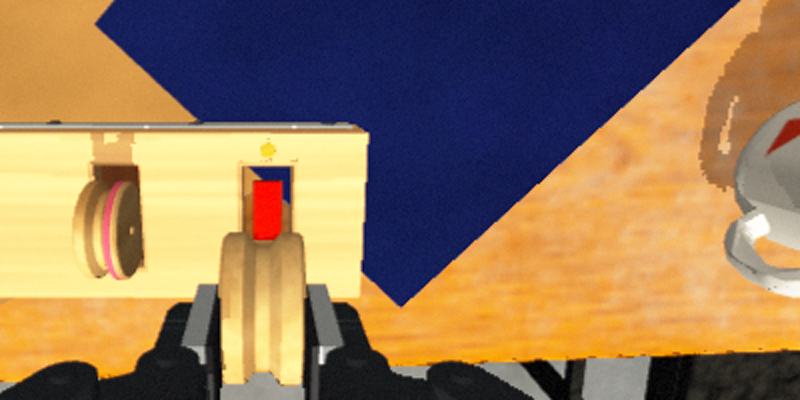

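Crop: the slot mouth spans cols 241–294 with its near edge at row 165. The rack corners are at (369,132) and (360,297). The held wheel spans cols 220–304. I compute the alignment from these.

Run:
```python
from h import *
im=cv2.imread("pics/w3.png");d=np.load("w3.npz");ci=dict(mtx=d["mtx"],extrinsics=d["extrinsics"]);p=d["pos"]
C=lambda x,y:(190+(x-.5)/2,90+(y-.5)/2)
for n,q in dict(nr=(369,132),fr=(360,298),nl=(2,130),fl=(2,297),slot_nl=(241,166),slot_nr=(294,166),sl=(241,225),sr=(294,205),pink=(118,231)).items():print(n,onz(ci,C(*q),45).round(1))
Rm=R.from_rotvec(d["rv"]).as_matrix();print(Rm.round(3).tolist())
for z in(0,10,-10):
  w=p+Rm@np.array([0,0,z]);print("axis px",proj(ci,w),"crop",(proj(ci,w)-[190,90])*2)
for v in(205,195,188):print(v,im[v,306:342].sum(1).tolist())
for v in(230,240):print("wheel",v,im[v,290:350].sum(1).tolist())
h=cv2.cvtColor(im,cv2.COLOR_BGR2HSV)
```

```text
nr [482.7 303.8  45. ]
fr [563.4 299.8  45. ]
nl [474.1 139.   45. ]
fl [554.8 125.3  45. ]
slot_nl [495.5 245.4  45. ]
slot_nr [496.6 269.7  45. ]
sl [523.6 243.9  45. ]
sr [515.  269.1  45. ]
pink [523.8 185.7  45. ]
[[-0.999, 0.045, -0.0], [0.045, 0.999, -0.0], [0.0, -0.0, -1.0]]
axis px [321.38252618 247.8247409 ] crop [262.76505237 315.64948179]
axis px [321.35342916 240.26417304] crop [262.70685832 300.52834607]
axis px [321.41546518 256.38360705] crop [262.83093036 332.7672141 ]
205 [637, 638, 621, 531, 514, 317, 249, 283, 297, 292, 263, 280, 274, 272, 271, 270, 271, 266, 270, 269, 268, 266, 268, 269, 274, 304, 309, 320, 285, 267, 484, 578, 622, 641, 637, 639]
195 [654, 653, 637, 563, 564, 356, 283, 317, 317, 302, 271, 273, 269, 273, 266, 268, 271, 273, 269, 269, 271, 261, 266, 270, 260, 304, 335, 335, 291, 307, 510, 599, 632, 646, 649, 650]
188 [654, 651, 634, 558, 512, 311, 306, 340, 340, 346, 312, 279, 269, 264, 252, 262, 261, 255, 252, 264, 273, 259, 263, 270, 282, 200, 129, 125, 137, 280, 440, 589, 630, 644, 645, 650]
wheel 230 [655, 659, 655, 657, 658, 658, 659, 656, 656, 513, 410, 444, 465, 457, 457, 467, 464, 470, 481, 499, 512, 431, 383, 363, 364, 350, 369, 389, 470, 488, 490, 490, 497, 492, 477, 454, 441, 441, 443, 439, 464, 500, 507, 512, 508, 505, 497, 516, 516, 528, 489, 408, 376, 635, 662, 659, 665, 660, 657, 661]
wheel 240 [345, 354, 339, 344, 336, 336, 282, 144, 73, 55, 291, 460, 486, 477, 476, 516, 542, 547, 548, 554, 561, 445, 405, 410, 405, 399, 388, 468, 560, 568, 575, 575, 575, 565, 547, 510, 507, 508, 521, 512, 532, 571, 576, 570, 569, 562, 564, 567, 557, 550, 523, 388, 145, 62, 75, 242, 334, 338, 339, 329]
```

Request:
send_rows([
  [-4.8,2,30,0.004,255],
  [-4.8,2,60,0.004,255],
  [-4.8,2,80,0.004,255],
  [-4.8,2,80,0.004,255],
  [-4.8,2,80,0.004,255],
  [-4.8,2,80,0.004,255],
])

```text
time_s: 6.62
eef_pos: [522.0, 257.5, 80.8]
orientation: [0.075, 3.138, 0.001]
force: [0.5, -0.2, -0.5]
width: 20.1
grasp_force: 61.5
```

Run:
```python
from h import *
s=ctrl.observe();print({k:np.round(s[k],3).tolist() for k in("time_s","eef_pos","orientation","force","width")})
ci=ctrl.camera_info("wrist");im=ctrl.camera("wrist");cv2.imwrite("pics/w4.png",im)
cv2.imwrite("pics/c4.png",cv2.resize(im[130:290,220:420],None,fx=4,fy=3.7,interpolation=cv2.INTER_CUBIC)[:600])
print((proj(ci,s["eef_pos"])-[220,130])*[4,3.7])
```

```text
{'time_s': 6.625, 'eef_pos': [522.042, 257.512, 80.787], 'orientation': [0.075, 3.138, 0.001], 'force': [0.515, -0.238, -0.542], 'width': 20.092}
[405.63253903 436.21396657]
```

View pics/c4.png

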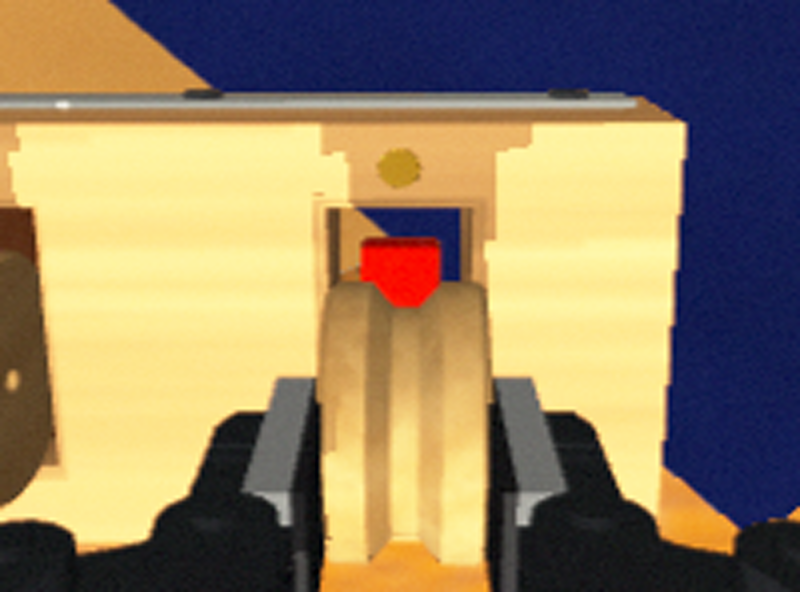

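The crop shows the slot centre at col ~401 and the wheel at ~406, so the wheel needs about 1 mm of correction to -y. Next comes the entry.

Request:
send_rows([
  [0.7,-1,0,0,255],
  [0.7,-1,3,0,255],
  [0.7,-1,6,0,255],
  [0.7,-1,9,0,255],
  [0.7,-1,11,0,255],
  [0.7,-1,13,0,255],
  [0.7,-1,13,0,255],
])

```text
time_s: 7.55
eef_pos: [520.1, 256.2, 66.1]
orientation: [-0.075, -3.14, 0.0]
force: [0.9, 0.2, -0.1]
width: 20.2
grasp_force: 61.5
```

Request:
send_rows([
  [0,0,1,0,255],
  [0,0,2,0,255],
  [0,0,2,0,255],
])

```text
time_s: 7.92
eef_pos: [520.2, 256.2, 64.2]
orientation: [-0.075, -3.141, 0.0]
force: [-0.1, 0.2, -0.2]
width: 20.6
grasp_force: 61.5
```

Request:
send_rows([
  [0,0,1,0,255],
  [0,0,2,0,255],
  [0,0,2,0,255],
])

```text
time_s: 8.3
eef_pos: [520.2, 256.2, 62.2]
orientation: [-0.075, -3.14, 0.0]
force: [0.1, -0.7, 0.7]
width: 20.3
grasp_force: 61.5
```

Request:
send_rows([
  [0,0,1,0,255],
  [0,0,2,0,255],
  [0,0,2,0,255],
])

```text
time_s: 8.68
eef_pos: [520.2, 256.2, 60.2]
orientation: [-0.075, -3.14, 0.0]
force: [-0.7, -0.5, -1.1]
width: 20.1
grasp_force: 61.5
```

Request:
send_rows([
  [0,0,1,0,255],
  [0,0,2,0,255],
  [0,0,2,0,255],
])

```text
time_s: 9.05
eef_pos: [520.2, 256.2, 58.2]
orientation: [-0.075, -3.141, 0.0]
force: [1.1, 0.0, -0.3]
width: 20.6
grasp_force: 61.5
```

Request:
send_rows([
  [0,0,1,0,255],
  [0,0,2,0,255],
  [0,0,2,0,255],
])

```text
time_s: 9.43
eef_pos: [520.4, 256.3, 56.8]
orientation: [0.075, 3.141, -0.0]
force: [-1.5, -0.5, 6.0]
width: 20.3
grasp_force: 62.1
```

Request:
send_rows([
  [0,0,0.8,0,255],
  [0,0,1.6,0,255],
  [0,0,1.6,0,255],
])

```text
time_s: 9.8
eef_pos: [520.6, 256.4, 55.8]
orientation: [0.075, 3.141, -0.0]
force: [-3.7, -2.6, 8.6]
width: 20.5
grasp_force: 62.7
```

Request:
send_rows([
  [0,0,0.7,0,255],
  [0,0,1.4,0,255],
  [0,0,1.4,0,255],
])

```text
time_s: 10.18
eef_pos: [520.7, 256.4, 55.0]
orientation: [0.075, 3.141, -0.0]
force: [-4.7, -0.9, 13.2]
width: 20.2
grasp_force: 63.1
```

Now 13 N; hold it.

Request:
send_rows([
  [0,0,0,0,255],
  [0,0,0,0,255],
  [0,0,0,0,255],
  [0,0,0,0,255],
  [0,0,0,0,255],
  [0,0,0,0,255],
])

```text
time_s: 10.92
eef_pos: [520.6, 256.4, 55.0]
orientation: [0.075, 3.141, -0.0]
force: [-5.3, -1.3, 13.5]
width: 20.5
grasp_force: 63.1
```

Request:
send_rows([
  [0,0,-1.5,0,255],
  [0,0,-3,0,255],
  [0,0,-3,0,255],
  [0,0,-3,0,150],
  [0,0,-3,0,140],
  [0,0,-3,0,140],
  [0,0,-3,0,140],
  [0,0,-20,0,140],
  [0,0,-50,0,140],
  [0,0,-90,0,140],
  [0,0,-110,0,140],
  [0,0,-110,0,140],
])

```text
time_s: 12.42
eef_pos: [521.4, 256.6, 165.4]
orientation: [0.075, 3.137, 0.002]
force: [0.1, -0.0, -0.9]
width: 38.6
grasp_force: 0.0
```

Run:
```python
from h import *
s=ctrl.observe();print({k:np.round(s[k],3).tolist() for k in("time_s","eef_pos","orientation","force","width")})
ci=ctrl.camera_info("wrist");im=ctrl.camera("wrist");cv2.imwrite("pics/w5.png",im);np.savez("w5.npz",mtx=ci["mtx"],extrinsics=ci["extrinsics"],pos=s["eef_pos"],rv=s["orientation"])
cv2.imwrite("pics/c5.png",cv2.resize(im[110:290,120:400],None,fx=2.8,fy=2.8,interpolation=cv2.INTER_CUBIC))
```

```text
{'time_s': 12.425, 'eef_pos': [521.414, 256.577, 165.45], 'orientation': [0.075, 3.137, 0.002], 'force': [0.068, -0.035, -0.922], 'width': 38.583}
```

View pics/c5.png

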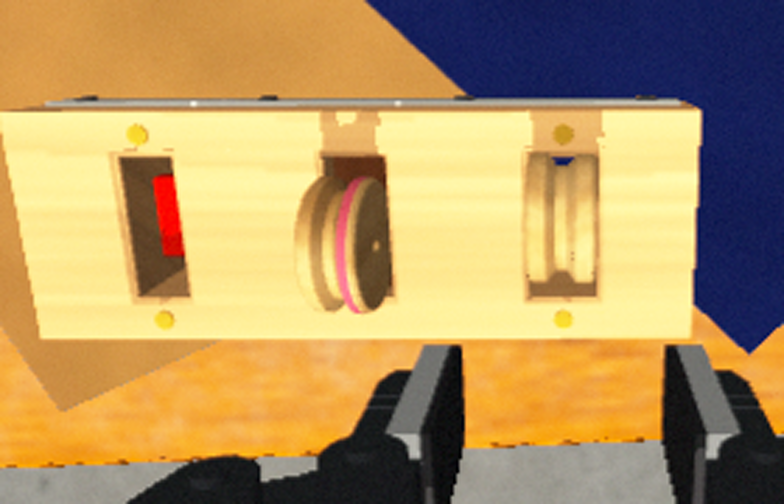

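The thick pulley stands in the wide slot (crop 563,218) and the pink one is undisturbed (345,245). Next I fetch the thin pulley.

Request:
send_rows([
  [64.6,-420,0,-0.149,130],
  [64.6,-420,0,-0.149,130],
  [64.6,-420,0,-0.149,130],
  [64.6,-420,0,-0.149,130],
  [64.6,-420,0,-0.149,130],
  [64.6,-420,0,-0.149,130],
  [64.6,-420,0,-0.149,130],
  [64.6,-420,0,-0.149,130],
  [64.6,-420,30,-0.149,130],
  [64.6,-420,70,-0.149,130],
  [64.6,-420,85,-0.149,130],
  [64.6,-420,85,-0.149,130],
  [64.6,-420,85,-0.149,130],
])

```text
time_s: 14.1
eef_pos: [436.6, -160.4, 79.4]
orientation: [-0.16, 3.136, -0.002]
force: [0.6, 0.0, -0.1]
width: 41.9
grasp_force: 0.0
```

Run:
```python
from h import *
s=ctrl.observe();print({k:np.round(s[k],3).tolist() for k in("time_s","eef_pos","orientation","force","width")})
ci=ctrl.camera_info("wrist");im=ctrl.camera("wrist");cv2.imwrite("pics/w6.png",im)
cv2.imwrite("pics/c6.png",cv2.resize(im[150:290,240:440],None,fx=4,fy=4,interpolation=cv2.INTER_CUBIC))
f=lambda p:((proj(ci,p)-[240,150])*4).round(0)
print("tcp",f(s["eef_pos"]),"thin",f((436.8,-160,23)))
for x in(-15,0,15):print(f((436.8+x*.995,-160+x*.1,23+np.sqrt(21.5**2-x*x))))
```

```text
{'time_s': 14.1, 'eef_pos': [436.567, -160.42, 79.444], 'orientation': [-0.16, 3.136, -0.002], 'force': [0.649, 0.013, -0.065], 'width': 41.853}
tcp [325. 392.] thin [327. 258.]
[328. 204.]
[328. 301.]
[328. 368.]
```

View pics/c6.png

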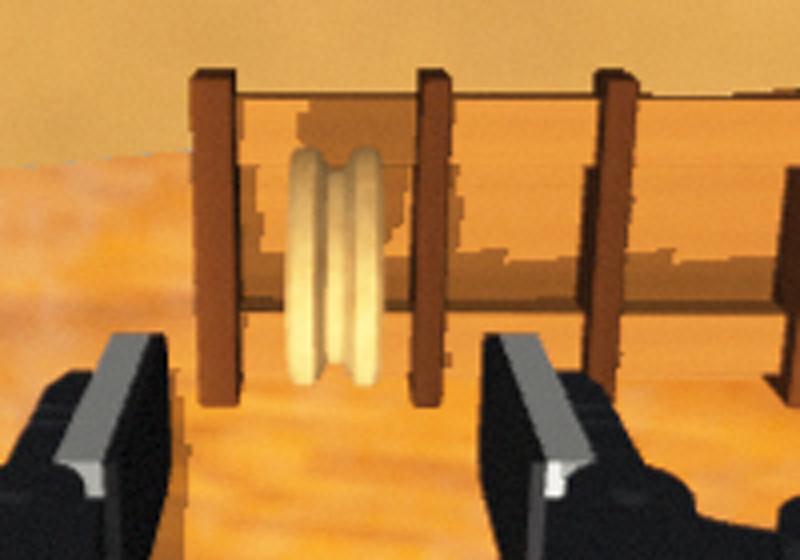

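The thin pulley's centre is at crop (335,266) against a predicted (327,258), so I shift by about 1 mm in +x and +y and grip.

Request:
send_rows([
  [-1,1.2,22,0,130],
  [-1,1.2,42,0,130],
  [-1,1.2,49,0,130],
  [-1,1.2,49,0,170],
  [-1,1.2,49,0,255],
  [-1,1.2,49,0,255],
  [-1,1.2,49,0,255],
  [-1,1.2,49,0,255],
  [-1,1.2,49,0,255],
])

```text
time_s: 15.28
eef_pos: [437.3, -159.4, 30.0]
orientation: [-0.159, 3.136, -0.002]
force: [0.4, -0.6, 5.7]
width: 14.4
grasp_force: 61.2
```

Request:
send_rows([
  [0,0,-30,0,255],
  [0,0,-80,0,255],
  [0,0,-120,0,255],
  [-103.5,266.7,-125,0.151,255],
  [-103.5,266.7,-125,0.151,255],
  [-103.5,266.7,-125,0.151,255],
  [-103.5,266.7,-125,0.151,255],
  [-103.5,266.7,-125,0.151,255],
  [-103.5,266.7,-125,0.151,255],
  [-103.5,266.7,-125,0.151,255],
  [-103.5,266.7,-90,0.151,255],
  [-103.5,266.7,-60,0.151,255],
  [-103.5,266.7,-52,0.151,255],
  [-103.5,266.7,-52,0.151,255],
  [-103.5,266.7,-52,0.151,255],
  [-103.5,266.7,-52,0.151,255],
])

```text
time_s: 17.27
eef_pos: [513.5, 116.9, 82.6]
orientation: [0.078, 3.138, 0.0]
force: [0.3, 0.5, -0.0]
width: 14.6
grasp_force: 60.5
```

Run:
```python
from h import *
s=ctrl.observe();print({k:np.round(s[k],3).tolist() for k in("time_s","eef_pos","orientation","force","width")})
ci=ctrl.camera_info("wrist");im=ctrl.camera("wrist");cv2.imwrite("pics/w7.png",im)
cv2.imwrite("pics/c7.png",cv2.resize(im[150:290,230:430],None,fx=4,fy=4,interpolation=cv2.INTER_CUBIC))
f=lambda p:((proj(ci,p)-[230,150])*4).round(0)
print("tcp",f(s["eef_pos"]),"slot",f((513.3,116.4,45)),f((513.3-25,116.4+1.2,45)))
```

```text
{'time_s': 17.275, 'eef_pos': [513.466, 116.864, 82.559], 'orientation': [0.078, 3.138, 0.0], 'force': [0.344, 0.515, -0.05], 'width': 14.625}
tcp [366. 392.] slot [362. 292.] [362. 148.]
```

View pics/c7.png

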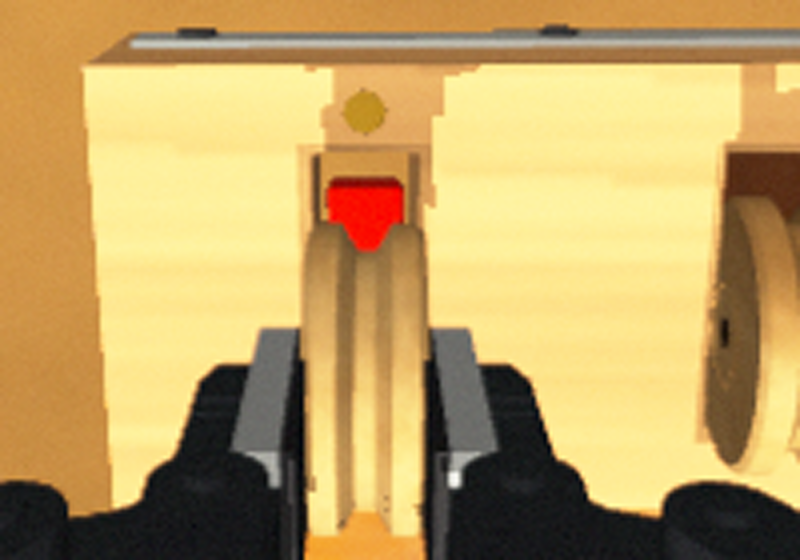

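Slot centre at col 366 and wheel at ~365: aligned. I lower it.

Request:
send_rows([
  [0,0.2,3,0,255],
  [0,0.2,6,0,255],
  [0,0.2,9,0,255],
  [0,0.2,12,0,255],
  [0,0.2,14,0,255],
  [0,0.2,16,0,255],
  [0,0.2,16,0,255],
])

```text
time_s: 18.2
eef_pos: [512.5, 117.1, 65.1]
orientation: [-0.078, -3.14, 0.0]
force: [-0.1, 0.4, -0.1]
width: 14.1
grasp_force: 60.5
```

Request:
send_rows([
  [0,0,1,0,255],
  [0,0,2,0,255],
  [0,0,2,0,255],
])

```text
time_s: 18.58
eef_pos: [512.5, 117.1, 63.2]
orientation: [-0.078, -3.141, 0.0]
force: [-0.5, 0.1, -0.9]
width: 14.6
grasp_force: 60.5
```

Request:
send_rows([
  [0,0,1,0,255],
  [0,0,2,0,255],
  [0,0,2,0,255],
])

```text
time_s: 18.95
eef_pos: [512.5, 117.1, 61.2]
orientation: [-0.078, -3.14, 0.0]
force: [0.2, -0.0, -0.3]
width: 14.8
grasp_force: 60.5
```

Request:
send_rows([
  [0,0,1,0,255],
  [0,0,2,0,255],
  [0,0,2,0,255],
])

```text
time_s: 19.32
eef_pos: [512.5, 117.1, 59.2]
orientation: [-0.078, -3.14, 0.0]
force: [-0.1, -0.7, -0.5]
width: 14.5
grasp_force: 60.5
```

Request:
send_rows([
  [0,0,1,0,255],
  [0,0,2,0,255],
  [0,0,2,0,255],
])

```text
time_s: 19.7
eef_pos: [512.5, 117.1, 57.2]
orientation: [-0.078, -3.14, 0.0]
force: [-0.4, -0.5, -0.2]
width: 14.4
grasp_force: 60.5
```

Request:
send_rows([
  [0,0,1,0,255],
  [0,0,2,0,255],
  [0,0,2,0,255],
])

```text
time_s: 20.08
eef_pos: [512.5, 117.1, 55.2]
orientation: [-0.078, -3.14, 0.0]
force: [-0.2, -0.2, -0.4]
width: 14.4
grasp_force: 60.5
```

Request:
send_rows([
  [0,0,1,0,255],
  [0,0,2,0,255],
  [0,0,2,0,255],
])

```text
time_s: 20.45
eef_pos: [512.5, 117.1, 53.2]
orientation: [-0.078, -3.14, -0.0]
force: [0.0, 0.1, -0.6]
width: 14.5
grasp_force: 60.5
```

Request:
send_rows([
  [0,0,0.8,0,255],
  [0,0,1.6,0,255],
  [0,0,1.6,0,255],
])

```text
time_s: 20.82
eef_pos: [512.7, 117.1, 51.9]
orientation: [0.078, 3.14, 0.0]
force: [-0.8, 0.3, 1.8]
width: 14.6
grasp_force: 60.7
```

Request:
send_rows([
  [0,0,0.8,0,255],
  [0,0,1.6,0,255],
  [0,0,1.6,0,255],
])

```text
time_s: 21.2
eef_pos: [512.9, 117.1, 50.7]
orientation: [0.078, 3.14, -0.0]
force: [-1.9, 0.5, 6.7]
width: 14.3
grasp_force: 61.5
```

Request:
send_rows([
  [0,0,0.9,0,255],
  [0,0,1.8,0,255],
  [0,0,1.8,0,255],
])

```text
time_s: 21.58
eef_pos: [513.0, 117.2, 49.6]
orientation: [-0.078, -3.141, 0.0]
force: [-4.1, 1.0, 12.1]
width: 14.3
grasp_force: 62.1
```

Request:
send_rows([
  [0,0,0.3,0,255],
  [0,0,0.3,0,255],
  [0,0,0.3,0,255],
  [0,0,0.3,0,255],
  [0,0,0.3,0,255],
  [0,0,0.3,0,255],
  [0,0,0.3,0,255],
])

```text
time_s: 22.45
eef_pos: [513.0, 117.2, 49.4]
orientation: [-0.078, -3.141, 0.0]
force: [-4.3, 0.2, 12.0]
width: 14.4
grasp_force: 62.2
```

Request:
send_rows([
  [0,0,-1.5,0,255],
  [0,0,-3,0,255],
  [0,0,-3,0,255],
  [0,0,-3,0,170],
  [0,0,-3,0,150],
  [0,0,-3,0,150],
  [0,0,-3,0,150],
  [0,0,-20,0,150],
  [0,0,-50,0,150],
  [0,0,-90,0,150],
  [0,0,-130,0,150],
  [0,0,-130,0,150],
  [0,0,-130,0,150],
])

```text
time_s: 24.08
eef_pos: [512.3, 117.1, 178.2]
orientation: [0.078, 3.14, -0.0]
force: [0.1, -0.3, 0.0]
width: 35.2
grasp_force: 0.0
```

Run:
```python
from h import *
s=ctrl.observe();print({k:np.round(s[k],3).tolist() for k in("time_s","eef_pos","force","width")})
im=ctrl.camera("wrist");cv2.imwrite("pics/w8.png",im)
cv2.imwrite("pics/c8.png",cv2.resize(im[110:290,230:560],None,fx=2.4,fy=2.4,interpolation=cv2.INTER_CUBIC))
```

```text
{'time_s': 24.075, 'eef_pos': [512.315, 117.113, 178.159], 'force': [0.136, -0.295, 0.023], 'width': 35.211}
```

View pics/c8.png

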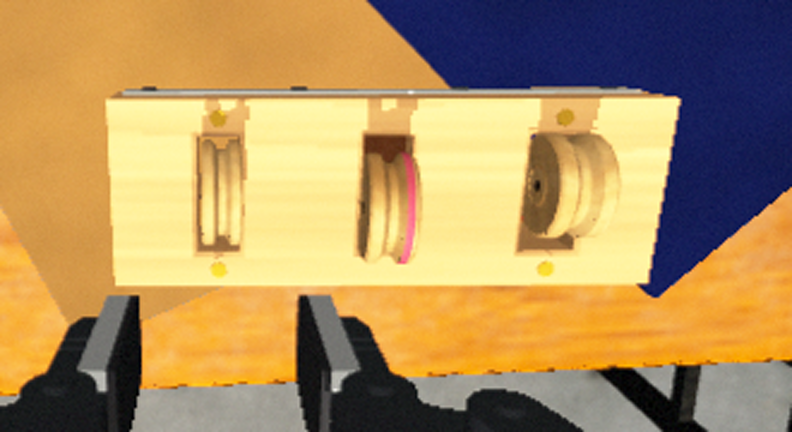

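The thin pulley stands in the narrow slot (220,192), the thick one in the wide slot (570,185), and the pink one is unmoved (390,207). The arm is clear, so I hand it in.

```bash
python3 -c "from station import ctrl;print(ctrl.close_job())"
```

```text
the job is handed in; nothing more can be done
None
```

The job is handed in at about 24 s: the thicker pulley was held on its stop in the widest slot at about 13 N, then the thinner in the narrowest at about 12 N, each for over half a second, and the last wrist view shows both standing and the pink-banded pulley in place; no verdict came back.

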